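# Clear and hold open the disc case

## Task

Clear the lid of the red disc case first: sort the two bolts into the white tray of nuts and lay the marker in the blue tray, the two trays that stand to the left and right of the case. Then lift the lid to about 45 degrees and hold it there, so that I can take a disc out with both hands; the lid falls shut if let go, so finish with the gripper still holding it steady. Leave the other things on the bench where they are.

Things in the scene. Friction and masses are not known exactly. Their poses are not given: they have to be found in the camera images.
- disc_case: Red sheet-steel case, fixed to the bench, 200 (its x) x 260 (its y) x 80 mm high, with a flat red lid whose top lies 85.5 mm above the bench when shut. Origin: centre of its underside. Its x axis points from the handle side to the hinge side (roughly away from the robot), z up.
- lid (a joint): Angle of the case's lid: 0 shut, growing as its handle side rises, at most 1.4; 45 degrees = 0.785. The lid (0.25 to 0.5 kg) turns freely and falls shut when let go. It turns about the line through lid_hinge along the case's y axis.
- lid_handle (a point): Middle of the lid's handle: a level round steel bar 10 mm thick, 120 mm long along the case's y axis, an arm at each end. Lid shut: 35 mm in front of the lid's front edge, 30 mm above the lid's top (115.5 mm above the bench), free below and on both sides. Gripped across, the bar can turn between the fingers. In the lid's frame: 235 mm to -x and 35 mm up from lid_hinge; axes turn with the lid.
- lid_hinge (a point): Middle of the lid's hinge line, at the far upper edge of the case (100 mm towards the case's +x from its centre, 80.5 mm above the bench).
- bolt_1_mid (a point): Centre of the short grey hex bolt, which stands on its head on the lid at the start: 46 mm tall, head 22 mm wide and 8 mm high, bare shank 12 mm thick; the centre is half-way up, z axis along the shank, away from the head. 0.06 kg.
- bolt_2_mid (a point): Centre of the longer grey hex bolt, which stands on its head on the lid at the start: 60 mm tall, head 22 mm wide and 8 mm high, a nut on its shank 15 to 25 mm above its foot (22 mm wide), shank 12 mm thick; the centre is half-way up, z axis along the shank, away from the head. 0.06 kg.
- marker_mid (a point): Centre of the black and white marker pen, 128 mm long along its y axis, 17 mm thick, lying on the lid at the start; it can roll. 0.02 kg.
- nut_tray: White pressed tray with some nuts lying in it (fixed), 91 (its x) x 126 (its y) x 30 mm high, the bin for the bolts. Inside it is 66 x 100 mm, floor about 4 to 6 mm above the bench. Origin: centre of its underside. The tray stays put.
- pen_tray: Blue open tray, empty, 180 (its x) x 120 (its y) x 35 mm high, walls and floor 4 mm thick, the bin for the marker. Origin: centre of its underside. The tray stays put.
- tin_1: Bystander: low round lidded tin, 68 mm across, 42 mm high, loose. Origin: centre of its underside.
- cold_chisel: Bystander: grey cold chisel, 180 mm long along its y axis, 24 mm wide, 16 mm high, loose. Origin: centre of its underside.
- spanner_2: Bystander: bright spanner, 184 mm long along its y axis, 27 mm wide, 8 mm high, loose. Origin: centre of its underside.

How it is judged (in metres and radians):
On the way:
1. both bolts are in the white nut tray and the marker is in the blue tray, the lid still shut (x of bolt_1_mid in the frame of nut_tray between -0.044 and 0.044 m and y of bolt_1_mid in the frame of nut_tray between -0.06 and 0.06 m and z of each of bolt_1_mid, bolt_2_mid in the frame of nut_tray below 0.045 m and x of bolt_2_mid in the frame of nut_tray between -0.044 and 0.044 m and y of bolt_2_mid in the frame of nut_tray between -0.06 and 0.06 m and x of marker_mid in the frame of pen_tray between -0.086 and 0.086 m and y of marker_mid in the frame of pen_tray between -0.056 and 0.056 m and z of marker_mid in the frame of pen_tray below 0.032 m and value of joint lid below 0.08 rad), for 0.2 s.
At the end, for the whole second after the job is handed in: The lid is held still by the fingers at 45 degrees, within 8 degrees either way, with nothing else propping it; both bolts are in the white nut tray and the marker in the blue tray (centres inside the trays' walls, down in them) (x of bolt_1_mid in the frame of nut_tray between -0.044 and 0.044 m and y of bolt_1_mid in the frame of nut_tray between -0.06 and 0.06 m and z of each of bolt_1_mid, bolt_2_mid in the frame of nut_tray below 0.045 m and x of bolt_2_mid in the frame of nut_tray between -0.044 and 0.044 m and y of bolt_2_mid in the frame of nut_tray between -0.06 and 0.06 m and x of marker_mid in the frame of pen_tray between -0.086 and 0.086 m and y of marker_mid in the frame of pen_tray between -0.056 and 0.056 m and z of marker_mid in the frame of pen_tray below 0.032 m and value of joint lid between 0.646 and 0.925 rad and velocity of joint lid between -0.1 and 0.1 rad/s and contact force between the fingers and lid above 0.5 N and contact force between lid and tin_1 below 0.1 N and contact force between lid and cold_chisel below 0.1 N and contact force between lid and spanner_2 below 0.1 N); the arm keeps its last pose, push and grip.
It fails at once if the lid is lifted by more than 9 degrees before both bolts and the marker are in their trays (value of joint lid above 0.16 rad and not ((x of bolt_1_mid in the frame of nut_tray between -0.044 and 0.044 m and y of bolt_1_mid in the frame of nut_tray between -0.06 and 0.06 m and z of bolt_1_mid in the frame of nut_tray below 0.045 m) and (x of bolt_2_mid in the frame of nut_tray between -0.044 and 0.044 m and y of bolt_2_mid in the frame of nut_tray between -0.06 and 0.06 m and z of bolt_2_mid in the frame of nut_tray below 0.045 m) and (x of marker_mid in the frame of pen_tray between -0.086 and 0.086 m and y of marker_mid in the frame of pen_tray between -0.056 and 0.056 m and z of marker_mid in the frame of pen_tray below 0.032 m))).
It fails at once if a bystander (tin, chisel, spanner) is pushed more than 3 cm from its place (distance of any of tin_1, cold_chisel, spanner_2 from where it was at the start of the episode above 0.03 m).
It also fails if it takes over 72 s, if anything falls off the work surface, if the arm or the gripper's body presses on something with over 40 N, if the wrist force passes 120 N, or if a joint passes its speed limit or range.

## Robot

A 6-joint arm with a two-finger parallel gripper is mounted at the origin on a cart in front of the work surface, level with it; the furniture and walls round the work are solid. World frame = base frame: x ahead of the robot, y to its left, z up, the work surface at z = 0. Lengths are in mm, angles in rad, forces in N, time in s.
With the tool pointing down it reaches from about 300 to 775 mm from the base axis. Payload 14.6 kg.
Tool frame: the origin (TCP) lies at the very end of the fingers, on their centre line; the grasp point (between the pads) lies 19 mm behind it; z points along the fingers, y is the line along which they close (so a half turn about z gives the same grasp; the last joint's range is limited). The gripper opens to 94 mm and grips with 3 to 60 N. Pads are 16 mm wide; open, the fingers measure 119 mm over their backs; the gripper's body (75 mm by 177 mm) begins 78 mm behind the grasp point.
Start: joints at [-1.186, 0.3, 1.521, -0, 1.321, -0.067], TCP at [240.114, -494.807, 179.046] pointing down, gripper open.
Joint ranges: [-3.03, 3.03], [-0.79, 2.21], [0.23, 2.52], [-1.04, 4.18], [0, 3.07], [-2.55, 2.55]. Speed limits (rad/s): [2.22, 2.22, 2.57, 3.14, 3.14, 3.14].

## Interface

Orientations are given as [roll, pitch, yaw] about the fixed x, y, z axes, in that order (R = Rz(yaw) Ry(pitch) Rx(roll)).
In Python, from cell import manip, eyes, ticket gives the robot as it stands. The module is installed in compiled form; this text tells all that it offers.
- The arm moves only by the tool arm_command, never from a script. Its argument "plan" is a list of rows, each a list of 5 numbers: the opening, from -1 (shut) to 1 (fully open), then the shift along the tool's x, y, z in m, then the turn about the tool's z in rad. In form: [[jaw, dx, dy, dz, roll], ...]. A call has 1 to 20 rows; each row shifts and turns the commanded pose from where the row before left it, along the tool's axes as they then stand; what a row does not reach is not made up. A row lasts 1/8 s, in which the tool goes at most 62.5 mm and 10.7 degrees, less where a joint would pass 70% of its speed; a pose out of reach is approached as far as the arm can. A call is refused whole if a number of a shift passes 0.0625 or a number of a turn 0.188, either way. A call with a gripper value outside its range is refused whole. The fingers move at their own pace and stop on an object; "newtons" is the grip in N (left out, the last holds). Time passes only in rows, so rows that do not move let the fingers close. It gives the time, the measured TCP pose, the force, the opening and the grip force at its end, in the units of the state.
- manip.read_state(): the state, without advancing time (a new reading comes with each control period).
- eyes.camera(name): name is "side" or "top" or "wrist"; returns a dict with "img" (480x640x3 uint8, blue, green, red), "z_map" (480x640 float32, mm along the optical axis (not along the pixel's ray), 0 where there is no reading), "fx", "fy", "cx", "cy" (pixels), "dist" ([k1, k2, p1, p2, k3] as OpenCV has them; the pictures are not rectified), "eye" and "orientation" of the camera in the world. Camera axes: x right, y down, z forward; pixel columns grow to the right and rows downward; lengths in mm; the calibration is good to about 2 mm. A picture is of the moment at which its call begins.
- ticket.sign_off(): hands the job in; it is judged then, once.
The state is a dict: "clock": time; "joints": joint angles; "qd": joint speeds; "effort": joint torques, N m; "eef_pos": TCP position; "eef_rot": TCP orientation; "wrist_force": force on the tool from outside, world axes, zero at the start; "moment": the same for the moment, N m; "finger_gap": finger opening in mm; "finger_force": force on a finger pad.
Only numpy, scipy, OpenCV 4.12 (cv2) and the standard library are available. Lean on these libraries where they do the work, as an engineer would, in place of code of your own. Each camera call takes 0.05 s, during which the arm holds its last target. There are 200 camera calls.

## Working session

There is one attempt and no reset: what is moved stays moved. The work goes in short steps, Python scripts to look and compute and a tool call to move; the robot and the scene stay as the last step left them, time stands still between calls to the robot, and variables do not carry over. Pictures are saved under pics/ and viewed, at most 10 in all, crops included, and the job is handed in when it is done.

Besides the shell and the picture viewer there is one more tool, called as a command line: name --pt "numbers of a row" for each row, then --argument value for the rest. arm_command: Moves the arm, as the interface text tells. Its arguments: {"type":"object","properties":{"plan":{"type":"array"},"newtons":{"type":"number"}},"required":["plan"]}

```bash
mkdir -p pics; cat > h.py <<'E'
import numpy as np, cv2
from scipy.spatial.transform import Rotation as R
from cell import manip, eyes, ticket
def rot(o):
    o=np.array(o,float)
    return o if o.shape==(3,3) else R.from_euler('xyz',o).as_matrix()
def cloud(c):
    K=np.array([[c['fx'],0,c['cx']],[0,c['fy'],c['cy']],[0,0,1.]])
    v,u=np.mgrid[:480,:640]
    p=cv2.undistortPoints(np.stack([u,v],-1).reshape(-1,1,2).astype(np.float64),K,np.array(c['dist'],float)).reshape(480,640,2)
    z=c['z_map'][...,None]
    P=np.concatenate([p*z,z],-1)@rot(c['orientation']).T+np.array(c['eye'])
    P[c['z_map']==0]=np.nan
    return P
E
python3 - <<'E'
from h import *
import pickle
for n in ['top','side']:
    c=eyes.camera(n); pickle.dump(c,open(n+'.pkl','wb')); cv2.imwrite(f'pics/{n}0.png',c['img']); print(n,c['eye'],c['orientation'],c['fx'])
print(manip.read_state())
E
```

```text
top [ 306.9656749    19.79558542 1634.29527315] [-2.96327837e+00 -1.23359338e-03 -1.54661456e+00] 587.9947860226251
side [ 642.486764   -912.18354824  918.65570597] [-2.29427442 -0.01136368  0.07631219] 618.269465756694
{'clock': 0.1, 'joints': array([-1.18559356e+00,  3.00444423e-01,  1.52149116e+00, -3.39007932e-05,
        1.32065471e+00, -6.65959655e-02]), 'qd': array([ 2.70250043e-05, -7.81276707e-04, -1.27196958e-03,  4.37462129e-04,
       -7.25201668e-04,  1.24056108e-05]), 'effort': array([ 1.16150084e-03, -5.32644260e+01, -3.53281546e+01,  7.09568267e-02,
        2.34990043e-02, -6.81066263e-05]), 'eef_pos': array([ 240.02179137, -494.59681641,  178.5390004 ]), 'eef_rot': array([-3.14059503e+00, -3.36255574e-05,  4.51807120e-01]), 'wrist_force': array([ 0.38693926, -0.3130767 , -0.78580741]), 'moment': array([-0.0210296 ,  0.02890947,  0.04373879]), 'finger_force': 0.0, 'finger_gap': 94.03250486865568}
```

View pics/top0.png

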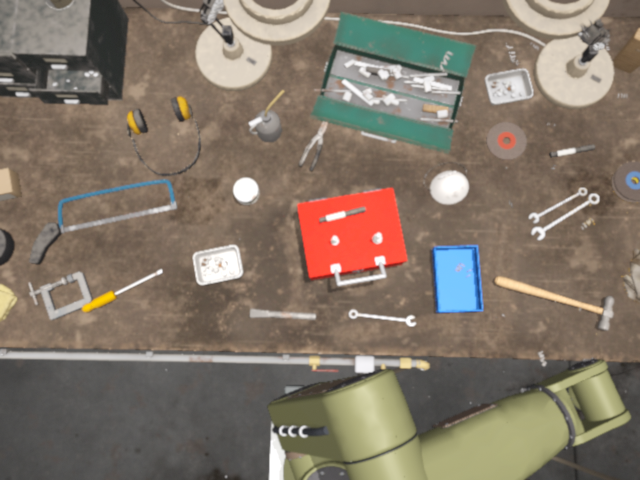

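View pics/side0.png

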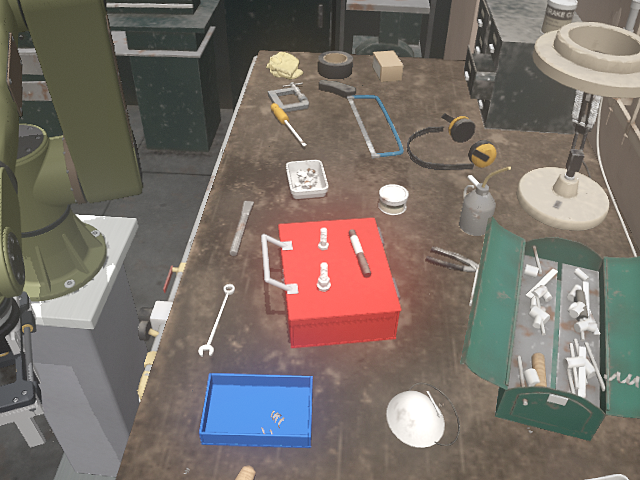

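The top picture shows the red lid centred at (352,235), the bolts at (335,240) and (377,238), and the marker at (343,215). The handle is at (358,280), the white tray at (218,265), the blue tray at (458,279), the tin at (245,191), the chisel at (283,314) and the spanner at (382,318). The side view shows that the near bolt (323,278) is the long one with the nut.

```bash
python3 - <<'E'
from h import *
import pickle
c=pickle.load(open('top.pkl','rb')); P=cloud(c); im=c['img']; hsv=cv2.cvtColor(im,cv2.COLOR_BGR2HSV)
def fit(name,m,zr,reg):
    x0,x1,y0,y1=reg
    k=np.zeros(m.shape,bool);k[y0:y1,x0:x1]=1
    m=m&k&(P[...,2]>zr[0])&(P[...,2]<zr[1])
    Q=P[m]; r=cv2.minAreaRect(Q[:,:2].astype(np.float32))
    print(name,m.sum(),'mean',Q.mean(0).round(1),'zmax',np.percentile(Q[:,2],[5,50,97]).round(1),'rect',np.round(r[0],1),np.round(r[1],1),round(r[2],2))
A=np.ones((480,640),bool); S=hsv[...,1]; H=hsv[...,0]; V=hsv[...,2]
red=(S>150)&((H<10)|(H>170))
fit('lid',red,(75,95),(280,420,170,300))
fit('bolt1',A,(93,200),(322,348,228,252))
fit('bolt2',A,(93,200),(364,392,226,252))
fit('marker',A,(91,130),(315,372,204,224))
fit('handle',S<100,(95,130),(325,395,257,292))
fit('white',A,(18,40),(185,250,240,290))
fit('blue',(S>120)&(H>95)&(H<125),(20,45),(425,490,235,320))
fit('tin',A,(30,55),(225,265,172,210))
fit('chisel',A,(8,30),(245,320,300,325))
fit('span',A,(4,30),(345,420,305,330))
for n,(u,v) in dict(b1=(335,240),b2=(377,238)).items():
    print(n, P[v-6:v+7:2,u-6:u+7:2,2].round(0))
print(c['z_map'][300,500],P[340,200])
# side
c=pickle.load(open('side.pkl','rb')); P=cloud(c); im=c['img']; hsv=cv2.cvtColor(im,cv2.COLOR_BGR2HSV);S=hsv[...,1]
fit('side b1',S<110,(93,200),(314,332,224,252))
fit('side b2',S<110,(93,200),(312,334,260,295))
fit('side marker',S<110,(91,130),(342,376,225,280))
fit('side handle',S<110,(95,130),(258,300,230,297))
E
```

```text
lid 6546 mean [622.6 -41.7  85.5] zmax [79.6 85.5 92. ] rect [623.8 -42.1] [205.8 265.1] 11.22
bolt1 52 mean [594.6   2.2 111.1] zmax [ 93.3 104.5 134.2] rect [599.5   5.2] [76.4 24.8] 48.65
bolt2 79 mean [ 602.8 -108.4  114.8] zmax [ 93.9 108.9 148.7] rect [ 608.1 -112. ] [76.9 42.1] 83.6
marker 327 mean [668.9 -19.1  99. ] zmax [ 91.5  99.4 107.4] rect [672.3 -19.4] [ 52.4 150.7] 1.2
handle 278 mean [498.5 -66.8 114.8] zmax [ 97.3 117.2 125.1] rect [513.5 -63.1] [ 55.8 132.1] 11.29
white 429 mean [536.6 328.1  26.3] zmax [18.8 26.6 34.9] rect [534.4 323.1] [ 93.3 126.8] 12.48
blue 482 mean [ 514.6 -338.4   32.1] zmax [21.2 32.9 40.8] rect [ 511.9 -338.8] [179.9 121.6] 3.37
tin 457 mean [744.5 254.   41. ] zmax [34.9 41.2 48.4] rect [746.2 254.2] [66.7 66.4] 66.38
chisel 399 mean [403.2 143.9  14.2] zmax [ 8.9 14.1 21.4] rect [413.  135.3] [ 60.1 186.7] 1.4
span 359 mean [ 403.4 -134.6    6.8] zmax [ 4.2  6.2 12.5] rect [ 403.5 -134.8] [ 65.8 204.9] 1.47
b1 [[ 90.  88.  82.  85.  85.  86.  88.]
 [ 81.  84.  85.  91.  86.  89.  83.]
 [ 87.  86. 133. 131.  90.  86.  87.]
 [ 88.  92. 1
[... 174 characters left out ...]
  84.]
 [ 84.  83.  81. 147. 144.  83.  86.]
 [ 83.  96. 114. 144.  nan  87.  84.]
 [ 88.  99. 117. 135. 129.  95.  84.]
 [ 84.  96. 105. 115. 107.  91.  87.]
 [ 85.  81.  92. 105.  92.  84.  87.]
 [ 85.  91.  82.  87.  82.  80.  89.]]
1636.851 [3.29438318e+02 3.62722680e+02 1.34118065e-01]
side b1 122 mean [596.8  -2.4 112.6] zmax [ 93.7 112.5 132.7] rect [595.5  -1.3] [14.7 20.5] 41.5
side b2 242 mean [ 605.  -115.9  116.8] zmax [ 94.3 112.  146.6] rect [ 605.5 -115. ] [22.6 20.7] 0.6
side marker 315 mean [667.2 -19.3 100.5] zmax [ 96.6 100.8 104.5] rect [667.8 -18.1] [ 15.5 128.9] 14.6
side handle 423 mean [499.9 -75.6 113.7] zmax [ 97.2 117.5 122.1] rect [507.5 -68.6] [ 42.1 132.9] 11.12
```

arm_command --pt "-0.15 0 0 -0.01 -0.165" --pt "-0.15 0 0 -0.01 -0.165" --pt "-0.15 0 0 -0.01 -0.165" --pt "-0.15 0 0 -0.01 -0.165" --pt "-0.15 0 0 -0.01 -0.165" --pt "-0.15 0 0 -0.01 -0.165" --pt "-0.15 0 0 -0.01 -0.165" --pt "-0.15 0 0 -0.01 -0.165" --pt "-0.15 0.03 0.0367 0 0" --pt "-0.15 0.03 0.0367 0 0" --pt "-0.15 0.03 0.0367 0 0" --pt "-0.15 0.03 0.0367 0 0" --pt "-0.15 0.03 0.0367 0 0" --pt "-0.15 0.03 0.0367 0 0" --pt "-0.15 0.03 0.0367 0 0" --pt "-0.15 0.03 0.0367 0 0" --pt "-0.15 0.03 0.0367 0 0" --pt "-0.15 0.03 0.0367 0 0" --pt "-0.15 0.03 0.0367 0 0" --pt "-0.15 0.03 0.0367 0 0" --newtons 15

```text
clock: 2.6
eef_pos: [600.5, -52.8, 258.7]
eef_rot: [-3.141, -0.0, 1.772]
wrist_force: [0.5, -0.7, 0.4]
finger_gap: 39.9
finger_force: 0.0
```

```bash
cat >> h.py <<'E'
def go(x,y,z,yaw=None):
    s=manip.read_state(); p=np.array(s['eef_pos']); r=s['eef_rot']
    yw=r[2] if yaw is None else yaw
    c,q=np.cos(yw),np.sin(yw); d=np.array([x,y,z])-p
    print('at',p.round(1),np.round(r,3),'gap',round(s['finger_gap'],1),'F',np.round(s['wrist_force'],1),'t',s['clock'],
     '| roll',round(r[2]-yw,3),'dx',round(c*d[0]+q*d[1],1),'dy',round(q*d[0]-c*d[1],1),'dz',round(-d[2],1))
E
python3 - <<'E'
from h import *
import pickle
c=eyes.camera('wrist'); pickle.dump(c,open('wrist.pkl','wb')); cv2.imwrite('pics/wrist0.png',c['img']); print(c['eye'],c['orientation'])
go(596,-2,100)
E
```

```text
[585.14658214  23.81881259 464.70218324] [2.87507224e+00 1.32556981e-03 2.00730052e-01]
at [602.5 -48.8 257.9] [-3.141e+00 -1.000e-03  1.775e+00] gap 40.0 F [ 3.3  3.3 -0.3] t 2.65 | roll 0.0 dx 47.1 dy 3.1 dz 157.9
```

View pics/wrist0.png

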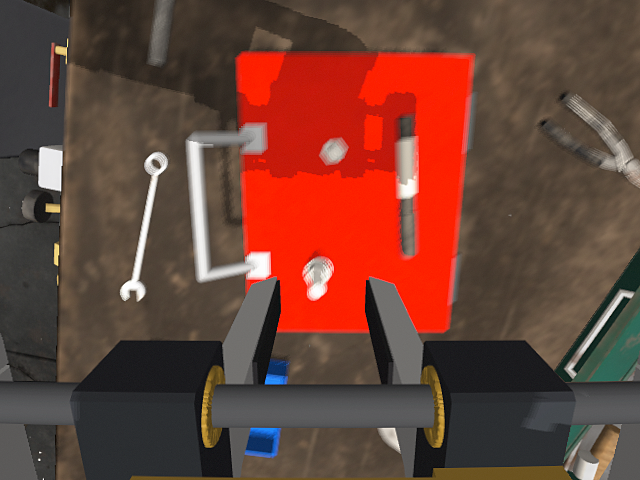

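The wrist view shows bolt 1 at (334,151), bolt 2 at (318,275), the marker at (407,185) and the handle bar at (200,207).

```bash
cat > m.py <<'E'
from h import *
c=eyes.camera('wrist'); P=cloud(c); hsv=cv2.cvtColor(c['img'],cv2.COLOR_BGR2HSV);S=hsv[...,1]
def fit(name,reg,zr,m=True):
    x0,x1,y0,y1=reg
    k=np.zeros((480,640),bool);k[y0:y1,x0:x1]=1
    k&=(P[...,2]>zr[0])&(P[...,2]<zr[1])&m
    if k.sum()<8: print(name,'few');return
    Q=P[k]; r=cv2.minAreaRect(Q[:,:2].astype(np.float32))
    print(name,k.sum(),'mean',Q.mean(0).round(1),'z97',np.percentile(Q[:,2],97).round(1),'rect',np.round(r[0],1),np.round(r[1],1),round(r[2],1))
E
python3 - <<'E'
from m import *
cv2.imwrite('pics/w1.png',c['img'])
fit('b1 up',(318,352,130,170),(118,140)); fit('b1 all',(318,352,130,170),(96,140))
fit('b2 up',(300,336,250,305),(120,155)); fit('b2 all',(300,336,250,305),(96,155))
fit('marker',(390,425,105,262),(93,112))
fit('bar',(184,214,150,270),(108,124),S<90)
red=(S>150)&(c['img'][...,2]>60)
fit('lid',(225,485,40,335),(80,91),red)
go(596,-2,100)
E
```

```text
b1 up 183 mean [596.1   3.4 131.4] z97 133.1 rect [596.2   3.3] [11.3 11.2] 11.7
b1 all 203 mean [596.    3.8 129.1] z97 133.1 rect [596.9   3.2] [11.4 13.2] 80.7
b2 up 278 mean [ 604.  -107.3  139. ] z97 146.7 rect [ 603.8 -109.2] [11.5 11.4] 61.9
b2 all 647 mean [ 603.9 -106.   120.7] z97 146.4 rect [ 604.6 -107.2] [23.8 19.6] 1.1
marker 2443 mean [666.7 -13.7 100.5] z97 103.4 rect [668.  -15.1] [ 17.3 126.7] 15.6
bar 1426 mean [490.8 -60.7 119.6] z97 121.8 rect [491.1 -63. ] [ 20.4 106.6] 3.9
lid 50038 mean [619.5 -19.8  85.9] z97 87.4 rect [622.7 -40.5] [205.1 261.7] 11.2
at [601.2 -50.9 257.8] [-3.140e+00 -1.000e-03  1.775e+00] gap 39.9 F [-1.4 -1.  -0.8] t 2.7 | roll 0.0 dx 48.9 dy 4.9 dz 157.8
```

arm_command --pt "-0.15 0.0264 0.0028 0 0" --pt "-0.15 0.0264 0.0028 0 0" --pt "-0.15 0 0 0.03 0" --pt "-0.15 0 0 0.03 0" --pt "-0.15 0 0 0.03 0" --pt "-0.15 0 0 0.03 0" --pt "-0.15 0 0 0.02 0" --pt "-0.15 0 0 0.018 0" --pt "-0.15 0 0 0 0" --pt "-0.15 0 0 0 0"

```text
clock: 3.95
eef_pos: [595.1, -1.4, 101.9]
eef_rot: [3.141, 0.0, 1.772]
wrist_force: [-0.4, 0.8, -0.9]
finger_gap: 39.6
finger_force: 0.0
```

```bash
python3 - <<'E'
from m import *
cv2.imwrite('pics/w2.png',c['img'][100:480])
go(596,2,100)
E
```

```text
at [595.2  -1.4 102. ] [3.14  0.    1.772] gap 39.9 F [ 0.8 -0.6 -0.3] t 4.0 | roll 0.0 dx 3.2 dy 1.5 dz 2.0
```

View pics/w2.png

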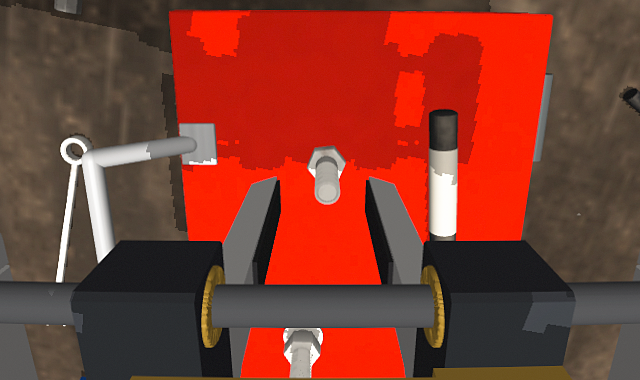

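The bolt shaft's top is at (327,190) in the crop and the fingertips are at row 180. At the same height the bolt lies a few mm ahead of the tips, so I'm measuring it.

```bash
python3 - <<'E'
from m import *
fit('b1top',(310,345,270,305),(128,136)); fit('b1 all',(305,350,240,310),(96,140)); fit('head',(305,350,240,310),(91,97))
go(596,2,100)
E
```

```text
b1top 518 mean [596.1   4.  131.4] z97 132.9 rect [596.2   3.5] [11.6 11.7] 38.0
b1 all 986 mean [595.6   5.7 122.7] z97 132.7 rect [596.2   3.5] [11.7 11.8] 37.6
head 504 mean [595.3   6.7  93.8] z97 95.6 rect [596.    4.9] [21.  16.4] 9.9
at [595.1  -1.3 102. ] [3.14  0.    1.772] gap 39.8 F [ 0.5  0.6 -0.4] t 4.05 | roll 0.0 dx 3.1 dy 1.5 dz 2.0
```

arm_command --pt "-0.15 0.005 0.002 0.001 0" --pt "-0.15 0 0 0 0" --pt "-1 0 0 0 0" --pt "-1 0 0 0 0" --pt "-1 0 0 0 0" --pt "-1 0 0 0 0" --pt "-1 0 0 -0.01 0" --pt "-1 0 0 -0.02 0" --pt "-1 0 0 -0.03 0" --pt "-1 0 0 -0.02 0"

```text
clock: 5.3
eef_pos: [596.0, 4.0, 182.2]
eef_rot: [3.14, 0.0, 1.772]
wrist_force: [0.3, -0.5, -0.5]
finger_gap: 10.7
finger_force: 15.0
```

```bash
python3 - <<'E'
from h import *
go(530,342,150)
E
```

```text
at [596.    4.  182.2] [3.14  0.    1.772] gap 10.7 F [ 0.3 -0.5 -0.5] t 5.3 | roll 0.0 dx 344.4 dy 2.8 dz 32.2
```

arm_command --pt "-1 0.02 0 0 0" --pt "-1 0.036 0 0 0" --pt "-1 0.036 0 0 0" --pt "-1 0.036 0 0 0" --pt "-1 0.036 0 0 0" --pt "-1 0.036 0 0 0" --pt "-1 0.036 0 0 0" --pt "-1 0.036 0 0 0" --pt "-1 0.036 0 0 0" --pt "-1 0.02 0 0.01 0" --pt "-1 0.016 0.002 0.02 0" --pt "-1 0 0 0 0" --pt "-1 0 0 0 0"

```text
clock: 6.92
eef_pos: [529.3, 340.7, 149.9]
eef_rot: [-3.141, 0.0, 1.771]
wrist_force: [-0.1, 0.1, 0.1]
finger_gap: 11.0
finger_force: 15.0
```

```bash
python3 - <<'E'
from m import *
cv2.imwrite('pics/w3.png',c['img'])
go(530,342,38)
fit('tray rim',(150,500,50,400),(24,36),S<90)
E
```

```text
at [529.5 340.7 150.4] [ 3.141 -0.     1.771] gap 10.9 F [-0.1  0.2  0.4] t 6.975 | roll 0.0 dx 1.1 dy 0.8 dz 112.4
tray rim 2467 mean [531.4 340.2  29.4] z97 31.6 rect [598.7 320.4] [134.9 246.1] 85.4
```

View pics/w3.png

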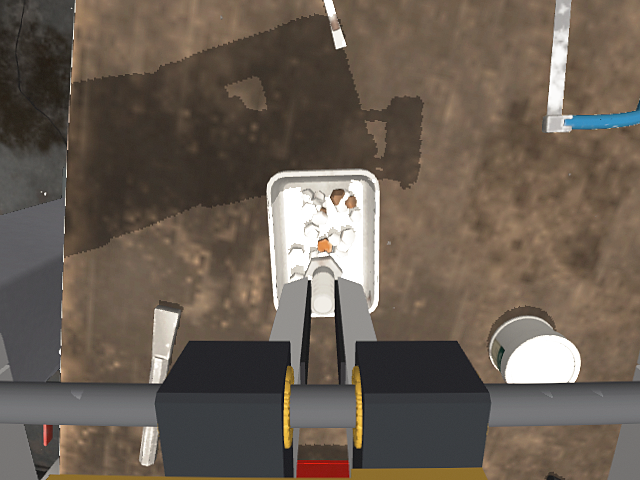

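The wrist view shows the bolt held at (322,280) over the tray, which spans columns 268–380 and is centred on the tool. I'll lower and release.

arm_command --pt "-1 0 0 0.03 0" --pt "-1 0 0 0.03 0" --pt "-1 0 0 0.025 0" --pt "-1 0 0 0.015 0" --pt "-1 0 0 0.012 0" --pt "-1 0 0 0 0" --pt "-1 0 0 0 0" --pt "-0.4 0 0 0 0" --pt "-0.4 0 0 0 0" --pt "-0.4 0 0 0 0" --pt "-0.4 0 0 -0.02 0" --pt "-0.4 0 0 -0.04 0" --pt "-0.4 0 0 -0.05 0" --pt "-0.3 0 0 -0.05 0" --pt "-0.15 0 0 0 0"

```text
clock: 8.85
eef_pos: [530.3, 342.3, 204.0]
eef_rot: [3.133, -0.003, 1.772]
wrist_force: [0.5, 0.4, -0.6]
finger_gap: 38.8
finger_force: 0.0
```

```bash
python3 - <<'E'
from m import *
cv2.imwrite('pics/w4.png',c['img'][100:420,200:460])
fit('bolt',(270,380,170,320),(31,80))
go(604,-110,190)
E
```

```text
bolt 463 mean [530.2 332.1  37.5] z97 50.1 rect [534.3 322.8] [ 89.7 123.6] 13.1
at [529.5 341.8 200.9] [ 3.137e+00 -1.000e-03  1.772e+00] gap 39.2 F [-1.  -0.3 -1.3] t 8.9 | roll 0.0 dx -457.6 dy -17.2 dz 10.9
```

View pics/w4.png

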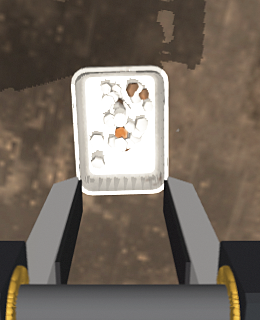

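The tray is centred at about (534,323), and the points reaching z≈50 inside it fit bolt 1 standing. On to bolt 2.

arm_command --pt "-0.15 -0.02 0 0 0" --pt "-0.15 -0.04 -0.0017 0 0" --pt "-0.15 -0.042 -0.0017 0 0" --pt "-0.15 -0.042 -0.0017 0 0" --pt "-0.15 -0.042 -0.0017 0 0" --pt "-0.15 -0.042 -0.0017 0 0" --pt "-0.15 -0.042 -0.0017 0 0" --pt "-0.15 -0.042 -0.0017 0 0" --pt "-0.15 -0.042 -0.0017 0 0" --pt "-0.15 -0.042 -0.0017 0 0" --pt "-0.15 -0.0418 -0.0017 0 0" --pt "-0.15 -0.02 0 0 0" --pt "-0.15 0 0 0.02 0" --pt "-0.15 0 0 0.01 0" --pt "-0.15 0 0 0 0"

```text
clock: 10.78
eef_pos: [603.2, -110.0, 167.3]
eef_rot: [-3.14, -0.001, 1.772]
wrist_force: [-0.4, 0.1, 0.6]
finger_gap: 40.2
finger_force: 0.0
```

```bash
python3 - <<'E'
from m import *
fit('b2top',(290,355,180,340),(140,155)); fit('b2',(290,355,180,340),(118,155))
go(604,-110,113)
E
```

```text
b2top 358 mean [ 604.2 -109.   145.3] z97 146.9 rect [ 604.3 -109.6] [11.3 12. ] 11.1
b2 539 mean [ 603.9 -107.8  140. ] z97 146.8 rect [ 604.3 -109.5] [11.8 11.9] 2.6
at [ 603.6 -110.1  168.1] [-3.141 -0.     1.772] gap 40.3 F [ 0.3 -0.4  0.2] t 10.825 | roll 0.0 dx 0.0 dy 0.4 dz 55.1
```

arm_command --pt "-0.15 0 0.001 0.025 0" --pt "-0.15 0 0 0.02 0" --pt "-0.15 0 0 0.01 0" --pt "-0.15 0 0 0 0" --pt "-1 0 0 0 0" --pt "-1 0 0 0 0" --pt "-1 0 0 0 0" --pt "-1 0 0 0 0" --pt "-1 0 0 -0.01 0" --pt "-1 0 0 -0.02 0" --pt "-1 0 0 -0.03 0" --pt "-1 0 0 -0.03 0" --pt "-1 0 0 0 0"

```text
clock: 12.45
eef_pos: [605.5, -110.5, 205.7]
eef_rot: [3.138, 0.002, 1.772]
wrist_force: [-0.3, -0.0, -0.7]
finger_gap: 10.9
finger_force: 15.0
```

```bash
python3 - <<'E'
from m import *
go(538,303,190)
E
```

```text
at [ 604.9 -110.3  203.7] [3.140e+00 1.000e-03 1.772e+00] gap 10.7 F [-0.2 -0.3 -0.9] t 12.5 | roll 0.0 dx 418.4 dy 17.0 dz 13.7
```

arm_command --pt "-1 0.02 0 0 0" --pt "-1 0.04 0.0017 0 0" --pt "-1 0.042 0.0017 0 0" --pt "-1 0.042 0.0017 0 0" --pt "-1 0.042 0.0017 0 0" --pt "-1 0.042 0.0017 0 0" --pt "-1 0.042 0.0017 0 0" --pt "-1 0.042 0.0017 0 0" --pt "-1 0.042 0.0017 0 0" --pt "-1 0.042 0.0017 0 0" --pt "-1 0.022 0.0017 0.02 0" --pt "-1 0 0 0.03 0" --pt "-1 0 0 0 0" --pt "-1 0 0 0 0"

```text
clock: 14.25
eef_pos: [538.1, 302.4, 153.4]
eef_rot: [3.141, -0.0, 1.771]
wrist_force: [-0.7, -0.7, -0.5]
finger_gap: 11.0
finger_force: 15.0
```

```bash
python3 - <<'E'
from m import *
k=(P[...,2]>36)&(P[...,2]<100)&(np.abs(P[...,0]-534)<45)&(np.abs(P[...,1]-323)<60)
v,u=np.nonzero(k); print(len(u)); 
if len(u): print(u.min(),u.max(),v.min(),v.max(),P[k].mean(0),np.percentile(P[k],[3,97],axis=0).round(1))
cv2.imwrite('pics/w5.png',(c['img'][120:340,220:440]*0.5).astype(np.uint8).repeat(2,0).repeat(2,1))
go(538,303,38)
E
```

```text
220
314 329 173 189 [529.76140807 340.33941914  48.37736864] [[524.6 334.6  41.6]
 [535.  345.5  50.4]]
at [538.3 302.5 153.9] [ 3.14  -0.     1.771] gap 11.3 F [-0.3 -0.4 -1.4] t 14.3 | roll 0.0 dx 0.6 dy -0.2 dz 115.9
```

View pics/w5.png

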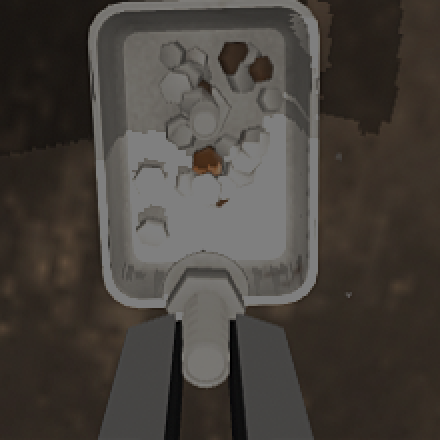

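Bolt 1 stands in the tray among the nuts (crop (203,118), top z≈50). Bolt 2 hangs clear of it at (205,360).

arm_command --pt "-1 0 0 0.03 0" --pt "-1 0 0 0.03 0" --pt "-1 0 0 0.025 0" --pt "-1 0 0 0.015 0" --pt "-1 0 0 0.014 0" --pt "-1 0 0 0 0" --pt "-1 0 0 0 0" --pt "-0.4 0 0 0 0" --pt "-0.4 0 0 0 0" --pt "-0.4 0 0 0 0" --pt "-0.4 0 0 -0.02 0" --pt "-0.4 0 0 -0.04 0" --pt "-0.4 0 0 -0.05 0" --pt "-0.3 0 0 -0.05 0" --pt "-0.15 0 0 0 0"

```text
clock: 16.18
eef_pos: [539.2, 303.4, 204.9]
eef_rot: [3.133, -0.002, 1.772]
wrist_force: [-0.9, 0.2, -0.5]
finger_gap: 38.7
finger_force: 0.0
```

```bash
python3 - <<'E'
from m import *
k=(P[...,2]>36)&(P[...,2]<100)&(np.abs(P[...,0]-534)<45)&(np.abs(P[...,1]-323)<60)
n,l,st,ce=cv2.connectedComponentsWithStats(k.astype(np.uint8))
for i in range(1,n):
    if st[i,4]>40: print(st[i,4],P[l==i].mean(0).round(1),np.percentile(P[l==i][:,2],97).round(1))
go(668,-15,190,1.571+0.265)
E
```

```text
163 [529.8 340.3  48.4] 50.9
203 [537.6 306.7  59.5] 64.9
at [538.4 303.  201.9] [ 3.137e+00 -1.000e-03  1.772e+00] gap 39.2 F [-0.2 -0.3  0. ] t 16.225 | roll -0.064 dx -340.8 dy 41.7 dz 11.9
```

arm_command --pt "-0.15 0 0 0 -0.064" --pt "-0.15 -0.02 0.004 0 0" --pt "-0.15 -0.04 0.005 0 0" --pt "-0.15 -0.042 0.005 0 0" --pt "-0.15 -0.042 0.005 0 0" --pt "-0.15 -0.042 0.005 0 0" --pt "-0.15 -0.042 0.005 0 0" --pt "-0.15 -0.042 0.005 0 0" --pt "-0.15 -0.042 0.005 0 0" --pt "-0.15 -0.028 0.003 0 0" --pt "-0.15 0 0 0.01 0" --pt "-0.15 0 0 0.02 0" --pt "-0.15 0 0 0.02 0" --pt "-0.15 0 0 0 0" --pt "-0.15 0 0 0 0"

```text
clock: 18.1
eef_pos: [667.5, -14.2, 149.7]
eef_rot: [3.141, 0.0, 1.836]
wrist_force: [0.8, 1.0, -0.1]
finger_gap: 39.7
finger_force: 0.0
```

```bash
python3 - <<'E'
from m import *
k=(P[...,2]>93)&(P[...,2]<108)&(np.abs(P[...,0]-668)<40)&(np.abs(P[...,1]+15)<90)&(np.arange(480)[:,None]<360)
r=cv2.minAreaRect(P[k][:,:2].astype(np.float32)); print(k.sum(),P[k].mean(0).round(1),r)
go(668,-16,90)
E
```

```text
4389 [667.5 -12.7 100.6] ((668.0823974609375, -15.784931182861328), (16.571969985961914, 128.08505249023438), 15.626441955566406)
at [667.7 -14.3 150. ] [3.14  0.    1.836] gap 39.9 F [-0.5 -0.3  0.3] t 18.15 | roll 0.0 dx -1.7 dy -0.2 dz 60.0
```

arm_command --pt "-0.15 -0.0015 0 0.025 0" --pt "-0.15 0 0 0.02 0" --pt "-0.15 0 0 0.01 0" --pt "-0.15 0 0 0.0065 0" --pt "-0.15 0 0 0 0" --pt "-1 0 0 0 0" --pt "-1 0 0 0 0" --pt "-1 0 0 0 0" --pt "-1 0 0 0 0" --pt "-1 0 0 -0.01 0" --pt "-1 0 0 -0.02 0" --pt "-1 0 0 -0.03 0" --pt "-1 0 0 -0.02 0" --pt "-1 0 0 0 0"

```text
clock: 19.9
eef_pos: [668.7, -15.9, 170.5]
eef_rot: [3.138, 0.001, 1.836]
wrist_force: [-0.1, 0.1, -0.6]
finger_gap: 0.3
finger_force: 0.0
```

```bash
python3 - <<'E'
from m import *
k=(P[...,2]>150)&(P[...,2]<195)&(np.abs(P[...,1]+15)<90)&(np.arange(480)[:,None]<345)
print(k.sum(), P[k].mean(0).round(1) if k.any() else '', np.percentile(P[k],[2,98],axis=0).round(1))
go(512,-339,150,0.06)
c=eyes.camera('top');P=cloud(c);k=(P[...,2]>27)&(P[...,2]<45)&(np.abs(P[...,0]-512)<110)&(np.abs(P[...,1]+339)<80)
print(cv2.minAreaRect(P[k][:,:2].astype(np.float32)))
E
```

```text
Traceback (most recent call last):
IndexError: index -1 is out of bounds for axis 0 with size 0
```

The gripper came up empty, so I'm looking again.

```bash
python3 - <<'E'
from m import *
k=(P[...,2]>92)&(P[...,2]<112)&(P[...,0]>535)&(np.arange(480)[:,None]<345)
n,l,st,ce=cv2.connectedComponentsWithStats(k.astype(np.uint8))
for i in range(1,n):
    if st[i,4]>200: print(st[i],P[l==i].mean(0).round(1),np.percentile(P[l==i][:,2],[3,97]).round(1),cv2.minAreaRect(P[l==i][:,:2].astype(np.float32)))
cv2.imwrite('pics/w6.png',c['img'])
go(668,-16,88)
E
```

```text
[ 311  149   24  131 2837] [662.7   4.2 100.4] [ 95.6 103. ] ((663.5240478515625, 2.225536346435547), (15.994368553161621, 90.89759063720703), 15.517779350280762)
at [667.7 -15.9 167.5] [-3.142 -0.     1.836] gap 0.5 F [-0.6  0.1 -0.2] t 20.0 | roll 0.0 dx -0.2 dy 0.2 dz 79.5
```

View pics/w6.png

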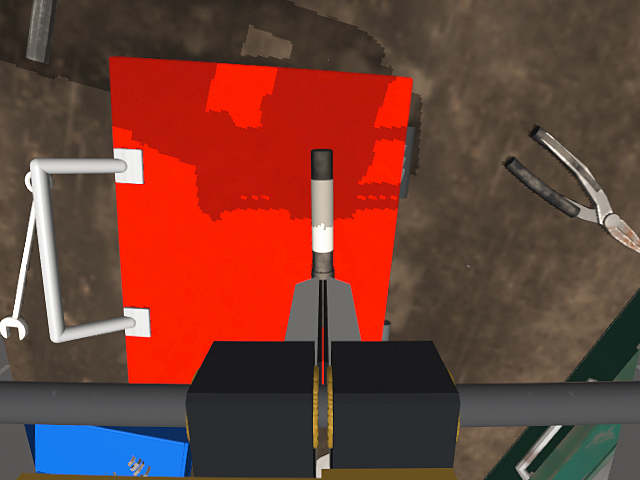

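The marker is unmoved at (322,215) and the fingers closed past it. I'll retry a little lower and check the gap before lifting.

arm_command --pt "-0.15 0 0 0 0" --pt "-0.15 0 0 0 0" --pt "-0.15 0 0 0 0" --pt "-0.15 0 0 0.025 0" --pt "-0.15 0 0 0.025 0" --pt "-0.15 0 0 0.018 0" --pt "-0.15 0 0 0.01 0" --pt "-0.15 0 0 0.002 0" --pt "-0.15 0 0 0 0" --pt "-0.15 0 0 0 0"

```text
clock: 21.25
eef_pos: [668.2, -15.9, 88.3]
eef_rot: [3.141, 0.0, 1.836]
wrist_force: [-0.3, 0.6, -0.1]
finger_gap: 39.7
finger_force: 0.0
```

arm_command --pt "-1 0 0 0 0" --pt "-1 0 0 0 0" --pt "-1 0 0 0 0" --pt "-1 0 0 0 0" --newtons 8

```text
clock: 21.75
eef_pos: [667.9, -15.9, 87.6]
eef_rot: [3.142, 0.0, 1.836]
wrist_force: [0.6, -0.0, -0.5]
finger_gap: 3.6
finger_force: 0.0
```

```bash
python3 - <<'E'
from m import *
s=eyes.camera('side'); 
a=c['img'][130:410,180:480]; b=s['img'][150:340,240:420]
b=cv2.resize(b,(int(180*280/190),280))
cv2.imwrite('pics/w7.png',cv2.resize(np.hstack([a,b]),None,fx=1.4,fy=1.4))
go(668,-16,88)
E
```

```text
at [667.9 -15.9  87.5] [-3.142 -0.     1.836] gap 0.3 F [ 0.2 -0.2  1. ] t 21.85 | roll 0.0 dx -0.2 dy 0.1 dz -0.5
```

View pics/w7.png

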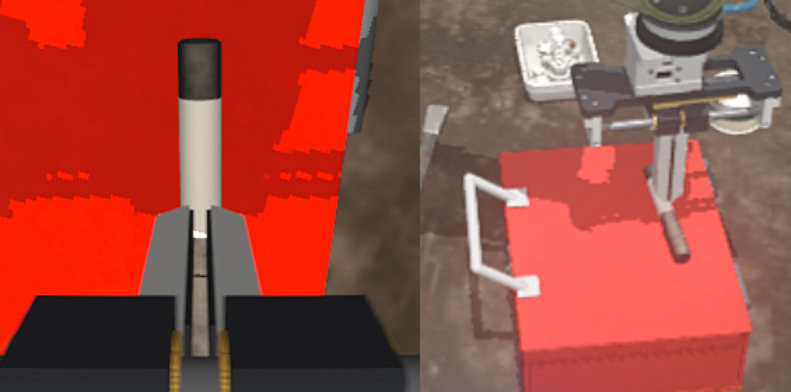

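The wrist crop shows the closed fingers over the marker, with its body visible as a strip between them. I'll check the true fingertip height by depth.

```bash
python3 - <<'E'
from m import *
for r in range(262,330,6): print(r,P[r,290:356:6,2].round(0))
s=eyes.camera('side');Q=cloud(s)
k=(np.abs(Q[...,0]-668)<40)&(np.abs(Q[...,1]+16)<14)&(Q[...,2]>90)&(Q[...,2]<150)
h=Q[k]
for z in range(84,150,4):
    b=h[(h[:,2]>=z)&(h[:,2]<z+4)]
    if len(b): print(z,len(b),np.percentile(b[:,0],[3,97]).round(0),np.percentile(b[:,1],[3,97]).round(0))
E
```

```text
262 [ 86.  85.  86.  87. 101. 103. 102. 101.  86.  87.  85.]
268 [ 86.  86.  86.  86. 101. 101. 102. 100.  85.  86.  86.]
274 [ 86.  85.  86.  86. 101. 101. 101. 100.  86.  85.  86.]
280 [ 86.  86.  85. 118. 118. 115. 114. 118.  86.  86.  87.]
286 [ 86. 126. 126. 125. 126. 122. 123. 125. 126. 125. 124.]
292 [ 86. 133. 135. 131. 133. 129. 129. 133. 132. 133. 133.]
298 [ 86. 141. 140. 140. 140. 136. 137. 139. 139. 140. 140.]
304 [ 86. 145. 146. 145. 145. 142. 142. 145. 146. 147. 144.]
310 [150. 151. 150. 150. 150. 147. 147. 152. 151. 152. 152.]
316 [157. 156. 156. 155. 155. 153. 154. 156. 157. 155. 156.]
322 [161. 161. 160. 161. 161. 157. 158. 161. 161. 161. 161.]
328 [166. 166. 166. 165. 165. 162. 163. 166. 167. 166. 166.]
88 1 [665. 665.] [-29. -29.]
92 7 [658. 664.] [-29.  -8.]
96 34 [658. 678.] [-28.  -5.]
100 28 [659. 674.] [-26.  -6.]
112 3 [665. 673.] [-25. -24.]
116 13 [662. 678.] [-28. -23.]
120 16 [659. 679.] [-29. -22.]
124 24 [654. 682.] [-29. -11.]
128 22 [656. 681.] [-29. -19.]
132 22 [654. 680.] [-29. -12.]
136 24 [655. 680.] [-29. -16.]
140 22 [657. 681.] [-28. -20.]
144 23 [657. 681.] [-28. -21.]
148 11 [655. 681.] [-29. -16.]
```

By depth from both cameras, the real fingertips end at z≈112–115 while the reported TCP is 87.5. So the reported TCP lies about 25 mm beyond the actual tips. I'll open, go lower in steps and watch the force.

arm_command --pt "-0.15 0 0 0 0" --pt "-0.15 0 0 0 0" --pt "-0.15 0 0 0 0" --pt "-0.15 0 0 0.01 0" --pt "-0.15 0 0 0.006 0" --pt "-0.15 0 0 0 0" --newtons 15

```text
clock: 22.7
eef_pos: [667.5, -15.9, 70.6]
eef_rot: [-3.14, -0.0, 1.836]
wrist_force: [-0.0, 0.6, -0.1]
finger_gap: 39.9
finger_force: 0.0
```

```bash
python3 - <<'E'
from m import *
k=(P[...,2]>90)&(np.arange(480)[:,None]<340)&(np.abs(P[...,1]+16)<14)
for r in range(264,310,4):
    print(r,P[r,230:300:6,2].round(0),P[r,345:412:6,2].round(0))
s=eyes.camera('side');Q=cloud(s)
k=(np.abs(Q[...,0]-668)<60)&(np.abs(Q[...,1]+16)<14)&(Q[...,2]>89)&(Q[...,2]<150)&(np.abs(Q[...,0]-668)>14)
h=Q[k]
for z in range(84,130,4):
    b=h[(h[:,2]>=z)&(h[:,2]<z+4)]
    if len(b): print(z,len(b),np.percentile(b[:,0],[3,97]).round(0))
go(668,-16,63)
E
```

```text
264 [87. 85. 86. 86. 86. 86. 86. 87. 87. 86. 86. 86.] [86. 86. 86. 87. 86. 86. 85. 86. 86. 85. 86. 86.]
268 [85. 86. 86. 86. 86. 87. 86. 87. 86. 86. 86. 87.] [86. 86. 86. 85. 87. 86. 86. 87. 84. 86. 86. 85.]
272 [86. 86. 85. 86. 86. 86. 85. 87. 87. 86. 86. 86.] [85. 86. 86. 85. 85. 86. 85. 86. 85. 86. 86. 85.]
276 [86. 86. 85. 85. 85. 85. 87. 86. 86. 85. 85. 86.] [86. 84. 85. 86. 86. 85. 87. 86. 86. 85. 86. 86.]
280 [ 86.  85.  85.  86.  85.  85. 103. 103.  98.  85.  87.  86.] [ 86.  86.  86.  85. 100. 103. 103.  87.  85.  85.  86.  86.]
284 [ 86.  87.  86.  87. 108. 108. 107. 109. 104.  86.  86.  86.] [ 85.  86.  85.  87. 105. 107. 107. 107. 106.  85.  85.  86.]
288 [ 85.  86.  85.  86. 112. 113. 112. 112. 105.  86.  86.  85.] [ 86.  86.  87.  86. 108. 113. 113. 112. 112.  86.  86.  85.]
292 [ 86.  86.  86. 116. 116. 117. 116. 114. 106.  87.  86.  86.] [ 86.  86.  86.  86. 113. 116. 117. 117. 117.  85.  85.  86.]
296 [ 87.  85.  87. 120. 121. 121. 121. 117. 106.  87.  86.  86.] [ 86.  86.  86.  85. 114. 121. 120. 121. 120. 120.  85.  86.]
300 [ 85.  86.  87. 125. 126. 125. 125. 121. 107.  87.  87.  86.] [ 86.  86.  88.  86. 114. 121. 123. 125. 125. 124.  85.  87.]
304 [ 86.  86. 129. 128. 128. 129. 128. 125. 107.  86.  86.  86.] [ 85.  86.  86.  85. 114. 124. 129. 128. 129. 129.  86.  84.]
308 [ 86.  85. 133. 133. 131. 133. 133. 128. 107.  86.  86.  87.] [ 85.  86.  86.  87. 115. 129. 133. 133. 132. 131. 133.  86.]
88 4 [612. 710.]
96 7 [649. 691.]
100 12 [646. 694.]
104 14 [665. 698.]
108 10 [636. 696.]
112 16 [636. 698.]
116 14 [636. 697.]
120 16 [637. 699.]
124 20 [635. 697.]
128 15 [635. 699.]
at [667.9 -15.9  71.5] [-3.142 -0.     1.836] gap 39.9 F [-0.  -0.2 -0.7] t 22.8 | roll 0.0 dx -0.2 dy 0.1 dz 8.5
```

The offset of ≈25.5 mm is confirmed: tips at about 97 with the reported TCP at 71.4. I'll lower 8 mm and close.

arm_command --pt "-0.15 0 0 0.005 0" --pt "-0.15 0 0 0.003 0" --pt "-0.15 0 0 0 0" --pt "-1 0 0 0 0" --pt "-1 0 0 0 0" --pt "-1 0 0 0 0" --pt "-1 0 0 0 0"

```text
clock: 23.68
eef_pos: [667.9, -15.9, 63.7]
eef_rot: [3.141, 0.0, 1.836]
wrist_force: [0.3, 0.3, 1.2]
finger_gap: 16.3
finger_force: 15.0
```

arm_command --pt "-1 0 0 -0.01 0" --pt "-1 0 0 -0.02 0" --pt "-1 0 0 -0.03 0" --pt "-1 0 0 -0.03 0" --pt "-1 -0.02 -0.015 0 0" --pt "-1 -0.03 -0.026 0 0" --pt "-1 -0.036 -0.032 0 0" --pt "-1 -0.037 -0.032 0 0" --pt "-1 -0.037 -0.032 0 0" --pt "-1 -0.037 -0.032 0 0" --pt "-1 -0.037 -0.032 0 0" --pt "-1 -0.037 -0.034 0 0" --pt "-1 0 0 0 0" --pt "-1 0 0 0 0"

```text
clock: 25.42
eef_pos: [511.6, -338.9, 153.4]
eef_rot: [-3.141, -0.0, 1.835]
wrist_force: [0.2, 0.5, -0.0]
finger_gap: 16.5
finger_force: 15.0
```

arm_command --pt "-1 0 0 0 0.09" --pt "-1 0 0 0 0.17" --pt "-1 0 0 0 0.17" --pt "-1 0 0 0 0.17" --pt "-1 0 0 0 0.17" --pt "-1 0 0 0 0.17" --pt "-1 0 0 0 0.17" --pt "-1 0 0 0 0.17" --pt "-1 0 0 0 0.17" --pt "-1 0 0 0 0.17" --pt "-1 0 0 0 0.156" --pt "-1 0 0 0 0"

```text
clock: 26.92
eef_pos: [512.4, -338.0, 153.5]
eef_rot: [-3.141, 0.0, 0.062]
wrist_force: [-0.9, 0.4, -0.1]
finger_gap: 16.7
finger_force: 15.0
```

```bash
python3 - <<'E'
from m import *
go(512,-339,-13,0.06)
k=(P[...,2]>120)&(P[...,2]<200)&(np.arange(480)[:,None]<360)
k&=np.linalg.norm(P[...,:2]-np.array([512,-339]),axis=-1)<110
print(k.sum(),P[k].mean(0).round(1))
T=eyes.camera('top');P=cloud(T)
h=cv2.cvtColor(T['img'],cv2.COLOR_BGR2HSV)
k=(h[...,1]>120)&(h[...,0]>95)&(h[...,0]<125)&(P[...,2]>22)&(P[...,2]<42)&(np.abs(P[...,0]-512)<120)&(np.abs(P[...,1]+339)<90)
print(cv2.minAreaRect(P[k][:,:2].astype(np.float32)))
k=(P[...,2]>140)&(P[...,2]<185)&(np.abs(P[...,0]-512)<90)&(np.abs(P[...,1]+339)<70)
print(k.sum(),np.percentile(P[k],[2,98],axis=0).round(0) if k.any() else '')
E
```

```text
at [ 512.4 -338.2  153.5] [-3.141  0.     0.064] gap 16.4 F [0.6 0.  0.1] t 26.975 | roll 0.004 dx -0.4 dy 0.8 dz 166.5
7583 [ 530.8 -335.2  190.4]
((554.9927978515625, -291.89715576171875), (71.0213851928711, 154.37240600585938), 58.35638427734375)
3 [[ 560. -333.  182.]
 [ 572. -329.  184.]]
```

arm_command --pt "-1 0 0 0.02 0" --pt "-1 0 0 0.035 0" --pt "-1 0 0 0.035 0" --pt "-1 0 0 0.03 0" --pt "-1 0 0 0.02 0" --pt "-1 0 0 0.012 0" --pt "-1 0 0 0.008 0" --pt "-1 0 0 0.004 0" --pt "-1 0 0 0 0" --pt "-1 0 0 0 0"

```text
clock: 28.28
eef_pos: [512.3, -339.2, -9.9]
eef_rot: [3.141, -0.001, 0.06]
wrist_force: [0.7, -0.9, 0.4]
finger_gap: 16.2
finger_force: 15.0
```

arm_command --pt "-0.4 0 0 0 0" --pt "-0.4 0 0 0 0" --pt "-0.4 0 0 0 0" --pt "-0.4 0 0 -0.015 0" --pt "-0.4 0 0 -0.03 0" --pt "-0.4 0 0 -0.04 0" --pt "-0.4 0 0 -0.05 0" --pt "-0.4 0 0 -0.05 0" --pt "-0.4 0 0 0 0"

```text
clock: 29.4
eef_pos: [513.3, -339.9, 180.0]
eef_rot: [3.136, -0.006, 0.06]
wrist_force: [-0.7, 0.2, -0.3]
finger_gap: 28.1
finger_force: 0.0
```

```bash
python3 - <<'E'
from m import *
k=(P[...,2]>10)&(P[...,2]<30)&(S<110)&(np.abs(P[...,0]-512)<84)&(np.abs(P[...,1]+339)<53)
n,l,st,ce=cv2.connectedComponentsWithStats(k.astype(np.uint8))
for i in range(1,n):
    if st[i,4]>150: print(st[i],P[l==i].mean(0).round(1),np.percentile(P[l==i][:,2],97).round(1),cv2.minAreaRect(P[l==i][:,:2].astype(np.float32)))
go(491.4,-68,190,1.767)
E
```

```text
[ 312  147   30  137 2227] [ 513.2 -338.    19.2] 21.9 ((510.7341003417969, -343.0298767089844), (127.06451416015625, 26.571043014526367), 2.9494223594665527)
at [ 512.5 -339.3  177. ] [ 3.139e+00 -3.000e-03  6.000e-02] gap 28.2 F [ 0.  -0.1 -0.8] t 29.45 | roll -1.707 dx 270.2 dy 32.2 dz -13.0
```

The marker lies in the blue tray at about (511,-339). Now the handle.

arm_command --pt "-0.36 0 0 0 -0.09" --pt "-0.36 0 0 0 -0.17" --pt "-0.36 0 0 0 -0.17" --pt "-0.36 0 0 0 -0.17" --pt "-0.36 0 0 0 -0.17" --pt "-0.36 0 0 0 -0.17" --pt "-0.36 0 0 0 -0.17" --pt "-0.36 0 0 0 -0.17" --pt "-0.36 0 0 0 -0.17" --pt "-0.36 0 0 0 -0.17" --pt "-0.36 0 0 0 -0.087" --pt "-0.36 0.03 0.004 0 0" --pt "-0.36 0.04 0.005 0 0" --pt "-0.36 0.04 0.005 0 0" --pt "-0.36 0.04 0.005 0 0" --pt "-0.36 0.04 0.005 0 0" --pt "-0.36 0.04 0.004 0 0" --pt "-0.36 0.04 0.004 0 0" --pt "-0.36 0 0 0 0" --pt "-0.36 0 0 0 0"

```text
clock: 31.95
eef_pos: [490.6, -68.2, 174.1]
eef_rot: [-3.141, -0.0, 1.767]
wrist_force: [0.8, 0.5, -0.3]
finger_gap: 29.8
finger_force: 0.0
```

```bash
python3 - <<'E'
from m import *
fit('bar',(200,440,100,345),(108,124),(S<90)&(np.abs(P[...,0]-495)<40))
k=(P[...,2]>108)&(P[...,2]<124)&(S<90)&(np.abs(P[...,0]-495)<25)&(np.arange(480)[:,None]<345)
for y in range(-110,0,15):
    b=P[k&(np.abs(P[...,1]-y)<6)]
    if len(b): print(y,len(b),np.median(b,0).round(1))
go(490,-68,75)
T=eyes.camera('top');Q=cloud(T)
k=(Q[...,2]>110)&(Q[...,2]<125)&(np.abs(Q[...,0]-495)<40)&(np.abs(Q[...,1]+68)<90); print('top',k.sum(),np.median(Q[k],0))
E
```

```text
bar 3292 mean [491.7 -62.4 118.6] z97 121.7 rect [498.2 -66.3] [ 24.7 128.9] 10.9
-110 243 [ 499.2 -110.1  119.9]
-95 246 [496.1 -94.9 120.3]
-80 256 [493.1 -79.8 120.2]
-65 266 [490.3 -65.  120.2]
-50 275 [487.2 -49.9 120.2]
-35 290 [484.4 -34.8 120.1]
-20 309 [481.6 -20.  120.1]
-5 435 [486.8  -7.  115.3]
at [490.7 -68.6 174.2] [-3.141 -0.     1.766] gap 30.2 F [-0.4  0.  -0.8] t 32.0 | roll 0.0 dx 0.7 dy -0.6 dz 99.2
top 33 [486.84971381 -35.15241806 117.01366748]
```

arm_command --pt "-0.36 0 0 0.03 0" --pt "-0.36 0 0 0.03 0" --pt "-0.36 0 0 0.02 0" --pt "-0.36 0 0 0.012 0" --pt "-0.36 0 0 0.008 0" --pt "-0.36 0 0 0 0" --pt "-1 0 0 0 0" --pt "-1 0 0 0 0" --pt "-1 0 0 0 0" --pt "-1 0 0 0 0" --newtons 30

```text
clock: 33.3
eef_pos: [491.1, -67.9, 74.9]
eef_rot: [3.141, 0.0, 1.767]
wrist_force: [0.3, -0.3, 4.1]
finger_gap: 8.9
finger_force: 30.0
```

```bash
python3 - <<'E'
from m import *
go(490,-68,74)
T=eyes.camera('top');Q=cloud(T);W=eyes.camera('side');Z=cloud(W)
for X,c0,hw in((Q,(534,323),(45,63)),(Z,(534,323),(45,63))):
    k=(X[...,2]>36)&(X[...,2]<100)&(np.abs(X[...,0]-534)<42)&(np.abs(X[...,1]-323)<58); print('bolts',k.sum(),np.percentile(X[k],[3,97],axis=0).round(0) if k.any() else'')
    # fingertip bottom
k=(np.abs(Z[...,0]-490)<35)&(np.abs(Z[...,1]+68)<14)&(Z[...,2]>85)&(Z[...,2]<112)
print('tip',k.sum(),np.percentile(Z[k][:,2],[2,10]) if k.any() else '')
# arc rows
r=237.6;f0=np.arctan2(35,235);yl=-0.0
a=np.radians(np.linspace(0,45,31));x=-r*np.cos(f0+a);z=r*np.sin(f0+a)
print('dy(tool),up per 1.5deg mm',np.c_[np.diff(x),np.diff(z)].round(1).tolist(), x[-1]-x[0],z[-1]-z[0])
E
```

```text
at [491.1 -67.9  74.9] [3.141 0.    1.767] gap 8.6 F [-1.3 -0.4  3.8] t 33.35 | roll 0.0 dx 0.2 dy -1.1 dz 0.9
bolts 53 [[514. 270.  36.]
 [570. 344.  68.]]
bolts 73 [[527. 292.  38.]
 [545. 340.  64.]]
tip 37 [ 85.72746392 101.33506231]
dy(tool),up per 1.5deg mm [[1.0, 6.1], [1.2, 6.1], [1.3, 6.1], [1.5, 6.0], [1.6, 6.0], [1.8, 6.0], [1.9, 5.9], [2.1, 5.9], [2.3, 5.8], [2.4, 5.7], [2.6, 5.7], [2.7, 5.6], [2.8, 5.5], [3.0, 5.5], [3.1, 5.4], [3.3, 5.3], [3.4, 5.2], [3.5, 5.1], [3.7, 5.0], [3.8, 4.9], [3.9, 4.8], [4.1, 4.7], [4.2, 4.6], [4.3, 4.5], [4.4, 4.4], [4.5, 4.3], [4.6, 4.1], [4.7, 4.0], [4.8, 3.9], [4.9, 3.8]] 93.5817602360446 155.92402352481713
```

The bar is gripped. I'll lift along the arc.

arm_command --pt "-1 0 0.001 -0.0061 0" --pt "-1 0 0.0012 -0.0061 0" --pt "-1 0 0.0013 -0.0061 0" --pt "-1 0 0.0015 -0.006 0" --pt "-1 0 0.0016 -0.006 0" --pt "-1 0 0.0018 -0.006 0" --pt "-1 0 0.0019 -0.0059 0" --pt "-1 0 0.0021 -0.0059 0" --pt "-1 0 0.0023 -0.0058 0" --pt "-1 0 0.0024 -0.0057 0" --pt "-1 0 0.0026 -0.0057 0" --pt "-1 0 0.0027 -0.0056 0" --pt "-1 0 0.0028 -0.0055 0" --pt "-1 0 0.003 -0.0055 0" --pt "-1 0 0.0031 -0.0054 0" --pt "-1 0 0 0 0"

```text
clock: 35.45
eef_pos: [521.0, -62.0, 162.5]
eef_rot: [-3.14, 0.0, 1.767]
wrist_force: [-9.2, -3.9, 4.4]
finger_gap: 8.9
finger_force: 30.0
```

arm_command --pt "-1 0 0.0033 -0.0053 0" --pt "-1 0 0.0034 -0.0052 0" --pt "-1 0 0.0035 -0.0051 0" --pt "-1 0 0.0037 -0.005 0" --pt "-1 0 0.0038 -0.0049 0" --pt "-1 0 0.0039 -0.0048 0" --pt "-1 0 0.0041 -0.0047 0" --pt "-1 0 0.0042 -0.0046 0" --pt "-1 0 0.0043 -0.0045 0" --pt "-1 0 0.0044 -0.0044 0" --pt "-1 0 0.0045 -0.0043 0" --pt "-1 0 0.0046 -0.0041 0" --pt "-1 0 0.0047 -0.004 0" --pt "-1 0 0.0048 -0.0039 0" --pt "-1 0 0.0049 -0.0038 0" --pt "-1 0 0 0 0" --pt "-1 0 0 0 0" --pt "-1 0 0 0 0"

```text
clock: 37.7
eef_pos: [582.1, -50.0, 232.5]
eef_rot: [3.141, 0.001, 1.767]
wrist_force: [-10.8, -3.2, 13.3]
finger_gap: 8.7
finger_force: 30.0
```

```bash
python3 - <<'E'
from m import *
go(583,-50,230)
W=eyes.camera('side');Z=cloud(W);im=W['img'];h=cv2.cvtColor(im,cv2.COLOR_BGR2HSV)
red=(h[...,1]>130)&((h[...,0]<10)|(h[...,0]>170))
d=(Z-np.array([721.9,-22.6,0]));xc=d@np.array([.981,.195,0]);yc=d@np.array([-.195,.981,0])
k=red&(Z[...,2]>95)&(Z[...,2]<240)&(np.abs(yc)<120)
A=np.polyfit(xc[k],Z[...,2][k],1); print(k.sum(),'lid slope deg',np.degrees(np.arctan(A[0])))
k=(Z[...,2]>36)&(Z[...,2]<100)&(np.abs(Z[...,0]-534)<42)&(np.abs(Z[...,1]-323)<58); print('bolts',k.sum(),np.percentile(Z[k],[3,97],axis=0).round(0) if k.any() else'')
cv2.imwrite('pics/end.png',im)
print(manip.read_state()['finger_force'])
E
```

```text
at [582.1 -50.  232.4] [3.141e+00 1.000e-03 1.767e+00] gap 8.7 F [-11.   -3.1  13.1] t 37.75 | roll 0.0 dx -0.1 dy 0.9 dz 2.4
4580 lid slope deg -42.990362378469136
bolts 5 [[527. 334.  41.]
 [527. 342.  48.]]
30.002967417240143
```

View pics/end.png

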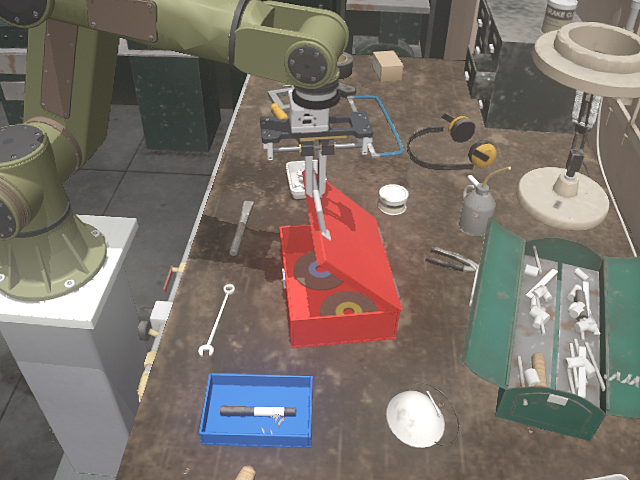

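The side view shows the lid held at about 45° (front edge near (320,195)), the marker in the blue tray at (258,411), and the tin, chisel and spanner where they were. Handing in.

```bash
python3 -c "
from cell import ticket
print(ticket.sign_off())"
```

```text
the job is handed in; nothing more can be done
None
```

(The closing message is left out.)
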